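# Start the jeweller's pin polisher

## Task

Start the pin polisher on the jeweller's bench with your fingertips alone: push its raised lid fully shut, then tip the power rocker on, then press the square cycle key until it stays down, and last press the small round start button fully in and let it spring back. Keep to that order, do not press the mushroom stop button, and leave the ring, pots, box, tools and mug about the machine where they are; nothing is to be picked up.

Things in the scene. Friction and masses are not known exactly. Their poses are not given: they have to be found in the camera images.
- console: The pin polisher: a white box 300 (x) x 280 (y) x 75 mm high, fixed. Origin: centre of its underside; x points from the controls to the lid hinge, z up. Lid: x -28 to +130, y +-85 mm. On its top, at x = -95 mm and y = -96, -32, +32, +96 mm, four control modules in varying order, turned with it, each with an aluminium bezel 56 x 52 x 4 mm.
- lid (a joint): Opening angle of the lid, rad: 0 shut, starts at 0.5 to 0.9. A grey plate 158 long, 170 wide, 10 mm thick, about 0.2 kg, on a stiff hinge along the console's y on the side away from the controls; the free edge towards the controls is raised. It stays where left; 2 to 6 N from above pushes it down onto its collar; shut, its upper face is 105 mm above the bench.
- lid_hinge (a point): Middle of the lid's hinge axis, 95 mm above the bench, at x = +130 mm of the console (fixed). The lid's upper face lies 10 mm above the plane through this axis.
- lid_edge (a point): Middle of the lid's free edge on its upper face, 158 mm from the hinge along the lid. Moves with the lid.
- rocker (a joint): Angle of the power rocker, rad: 0 off (its end towards the robot stands up), 0.4 fully on (that end pressed down, the other end up). It stays where it is left; about 3 N pressed on point rocker_end turns it, the end sinking about 7 mm.
- rocker_end (a point): Point on the upper face of the rocker's raised end, 18 mm towards the robot from its pivot, where to press straight down. The rocker is a black rocker plate, a shallow V 50 mm long along the console's x and 30 mm wide, pivoting about the console's y. One of four control modules in a row across the robot side of the machine's top, in varying order.
- key (a joint): Depth of the square cycle key, m: 0 up, 0.007 fully down. It latches: it stays down when pressed (about 3 N).
- key_top (a point): Centre of the top of the square cycle key, a black square cap 26 x 26 mm, 18 mm above the console top when up, 11 mm when down. One of four control modules in a row across the robot side of the machine's top, in varying order.
- start (a joint): Depth of the start button, m: 0 up, 0.006 fully down (about 4 N). It springs back when let go.
- start_top (a point): Centre of the top of the start button, a small flat round black button 26 mm in diameter, 18 mm above the console top when up. One of four control modules in a row across the robot side of the machine's top, in varying order.
- stop (a joint): Depth of the stop button, m: 0 up, 0.006 fully down (about 4 N), sprung. Not to be pressed.
- stop_top (a point): Centre of the top of the stop button, a black mushroom head 40 mm in diameter, 29 mm above the console top. One of four control modules in a row across the robot side of the machine's top, in varying order.
- stone_pot: Small glass pot with a white cap, 32 mm in diameter, 23 mm high, loose on the console top left (+y) of the lid. Origin under its centre. Bystander.
- ring_box: Closed blue ring box 38 x 38 x 31 mm, loose on the console top right (-y) of the lid. Origin under its centre. Bystander.
- band: Brass finger ring lying flat, 23 mm in diameter, 7 mm high, loose on the console top between the control row and the lid. Origin under its centre. Bystander.
- graver: Wooden-handled graver 120 mm long lying on the bench right (-y) of the console. Bystander.
- loupe: Steel folding loupe about 60 x 26 x 18 mm on the bench left (+y) of the console. Bystander.
- wax_tin: Round aluminium tin 58 mm in diameter, 22 mm high, on the bench left (+y) of the console. Origin under its centre. Bystander.
- mug: Yellow mug of pencils, 80 mm in diameter, about 150 mm high with the pencils, on the bench right (-y) of the console. Origin under its centre. Bystander.

How it is judged (in metres and radians):
On the way, in this order (a step that is already met when the one before it is completed fails the run):
1. the lid is shut (value of joint lid below 0.05 rad), for 0.2 s.
2. the power rocker is on, with the lid shut (value of joint lid below 0.05 rad and value of joint rocker above 0.32 rad), for 0.1 s.
3. the square key is down, with the rocker on (all of step 2 and value of joint key above 0.0055 m), for 0.1 s.
4. the start button is pressed in (all of step 3 and value of joint start above 0.0045 m), for 0.05 s.
At the end, for the whole second after the job is handed in: Lid shut within 0.05 rad, rocker past 0.32 of 0.4 rad, square key more than 5.5 of 7 mm down, start button pressed past 4.5 mm after these and sprung back, stop button up, every small thing within 25 mm of where it stood (all of step 3 and value of joint each of start, stop below 0.002 m and distance of each of stone_pot, ring_box, band, graver, loupe, wax_tin, mug from where it was at the start of the episode below 0.025 m); the robot touches nothing.
It fails at once if the rocker is switched on with the lid open (value of joint lid above 0.1 rad and value of joint rocker above 0.25 rad).
It fails at once if the square key is pressed with the rocker off (value of joint rocker below 0.15 rad and value of joint key above 0.004 m).
It fails at once if the start button is pressed before the square key is down (value of joint key below 0.004 m and value of joint start above 0.003 m).
It fails at once if the stop button is pressed (value of joint stop above 0.003 m).
It fails at once if a bystander is lifted, carried or knocked more than 25 mm, or the lid is lifted wide open (value of joint lid above 1.05 rad or distance of any of stone_pot, ring_box, band, graver, loupe, wax_tin, mug from where it was at the start of the episode above 0.025 m).
It also fails if it takes over 50 s, if anything falls off the work surface, if the arm or the gripper's body presses on something with over 40 N, if the wrist force passes 120 N, or if a joint passes its speed limit or range.

## Robot

A 6-joint arm with a two-finger parallel gripper is mounted at the origin on the work surface. World frame = base frame: x ahead of the robot, y to its left, z up, the work surface at z = 0. Lengths are in m, angles in degrees, forces in N, time in s.
With the tool pointing down it reaches from about 0.375 to 0.9 m from the base axis. Payload 3.1 kg.
Tool frame: the origin (TCP) lies on the centre line of the jaws, within the pads' length; the fingertips stand 17 mm ahead of it and the grasp point (between the pads) lies 2 mm behind it; z points along the fingers, y is the line along which they close (so a half turn about z gives the same grasp; the last joint's range is limited). The gripper opens to 87 mm and grips with 3 to 60 N. Pads are 19 mm wide; open, the fingers measure 117 mm over their backs; the gripper's body (75 mm by 190 mm) begins 51 mm behind the grasp point.
Start: joints at [-83.108, 30.224, 82.088, -0, 67.689, -10.227], TCP at [0.184, -0.597, 0.24] pointing down, gripper open.
Joint ranges: [-176.69, 176.69], [-43.24, 126.21], [12.49, 139.97], [-82, 262], [0, 151.66], [-163.58, 163.58]. Speed limits (degrees/s): [159.86, 159.86, 180, 180, 180, 180].

## Interface

Orientations are given as a 3x3 rotation matrix whose columns are the frame's x, y, z axes.
In Python, from rig import bot, imaging, finder gives the robot as it stands. The module is installed in compiled form; this text tells all that it offers.
- The arm moves only by the tool play_rows, never from a script. Its argument "motion" is a list that holds one entry, the list of rows, each a list of 6 numbers: the shift along the tool's x, y, z in normalised numbers (1 is 0.75 m), then the turn, a rotation vector about the tool's x, y, z in fractions of the full range, 1 being 2 rad. In form: [[[dx, dy, dz, wx, wy, wz], ...]]. A call has 1 to 8 rows; each row is the pose to reach, as a shift and turn from the pose commanded when the call began, along the tool's axes at that moment; what a row does not reach only later rows make up. A row lasts 1/12 s, in which the tool goes at most 41.7 mm and 7.16 degrees, less where a joint would pass 70% of its speed; a pose out of reach is approached as far as the arm can. Shift and turn numbers lie between -1 and 1, and a call with a number outside is refused. A call with a gripper value outside its range is refused whole. "fingers" is the finger opening in m, from 0 to 0.087, set as the call begins (left out, the last holds). The fingers move at their own pace and stop on an object; the grip force is fixed at half the most. Time passes only in rows, so rows that repeat a pose let the fingers close. It gives the time, the measured TCP pose, the force, the opening and the grip force at its end, in the units of the state.
- bot.read_state(): the state, without advancing time (a new reading comes with each control period).
- imaging.capture(name): name is "scene" or "top"; returns a dict with "frame" (420x560x3 uint8, red, green, blue), "camera_matrix" (3x3 intrinsics, pixels), "R" (3x3) and "t" (3): a world point X has camera coordinates R X + t. Camera axes: x right, y down, z forward; pixel columns grow to the right and rows downward; lengths in m; the calibration is good to about 2 mm. A picture is of the moment at which its call begins. There is no depth.
- bot.hand_in(): hands the job in; it is judged then, once.
Trained networks look in the newest picture that a camera, given by its name, has taken for a name from the list of things; names that differ only in an ending like _2 or _b are one class to them, and where a whole thing is asked for, a point or a joint stands for the part that bears it (a point fixed in the world has none). Each returns a list of dicts, best first, with "confidence" (0 to 1); they miss things now and then, are a little off and sometimes report something else, mostly with a low value. They report only what shows in the picture. A call takes as long as a camera call.
- finder.recognise(camera, name): "at" ([x, y, z] in m, in world coordinates, good to about 4 mm: the middle of the surface that is visible of it).
- finder.outline_of(camera, name): "pixels" (420x560 bool, what is visible of it).
The state is a dict: "time_s": time; "joint_positions": joint angles; "qvel": joint speeds; "tau": joint torques, N m; "position": TCP position; "tcp_rot": TCP orientation; "force": force on the tool from outside, world axes, zero at the start; "moment": the same for the moment, N m; "opening": opening from 0.0 (shut) to 1.0 (fully open); "grasp_force": force on a finger pad.
Only numpy, scipy, OpenCV 4.12 (cv2) and the standard library are available. Lean on these libraries where they do the work, as an engineer would, in place of code of your own. Each camera call takes 0.05 s, during which the arm holds its last target. There are 200 camera calls.

## Working session

There is one attempt and no reset: what is moved stays moved. The work goes in short steps, Python scripts to look and compute and a tool call to move; the robot and the scene stay as the last step left them, time stands still between calls to the robot, and variables do not carry over. Pictures are saved under pics/ and viewed, at most 10 in all, crops included, and the job is handed in when it is done.

Besides the shell and the picture viewer there is one more tool, called after "Emit:" as name(argument=value, ...) on one line, values as JSON. play_rows: Moves the arm, as the interface text tells. Its arguments: {"type":"object","properties":{"motion":{"type":"array"},"fingers":{"type":"number"}},"required":["motion"]}

```bash
mkdir -p pics
cat > s.py <<'E'
from rig import bot, imaging, finder
import cv2, numpy as np
np.set_printoptions(precision=4,suppress=True)
E
python3 - <<'E'
from s import *
for c in ["scene","top"]:
    d=imaging.capture(c); cv2.imwrite(f"pics/{c}0.png",cv2.cvtColor(d["frame"],cv2.COLOR_RGB2BGR))
    print(c,-d["R"].T@d["t"])
    for n in ["console","lid","lid_edge","rocker_end","key_top","start_top","stop_top","stone_pot","ring_box","band","mug"]:
        print(n,[(np.array(r["at"]),round(r["confidence"],2)) for r in finder.recognise(c,n)][:2])
s=bot.read_state();print(s["time_s"],s["position"],s["tcp_rot"],s["force"])
E
```

```text
scene [1.0126 0.3645 0.5207]
console [(array([0.6549, 0.0194, 0.0767]), 0.86), (array([0.6404, 0.0816, 0.0983]), 0.63)]
lid [(array([ 0.6571, -0.0323,  0.1657]), 0.8)]
lid_edge [(array([ 0.6601, -0.0253,  0.1616]), 0.74)]
rocker_end [(array([ 0.4445, -0.1004,  0.0976]), 0.45)]
key_top [(array([0.4883, 0.0216, 0.095 ]), 0.66), (array([0.6537, 0.0181, 0.0765]), 0.18)]
start_top [(array([ 0.4797, -0.0428,  0.0911]), 0.63)]
stop_top [(array([0.5017, 0.0824, 0.1013]), 0.57)]
stone_pot [(array([0.64  , 0.0793, 0.0988]), 0.91), (array([0.7014, 0.1657, 0.0202]), 0.49)]
ring_box []
band [(array([ 0.5187, -0.0449,  0.0851]), 0.42)]
mug []
top [0.5408 0.0036 1.0115]
console [(array([ 0.5926, -0.0281,  0.0754]), 0.57)]
lid [(array([ 0.6417, -0.0445,  0.1802]), 0.76)]
lid_edge [(array([ 0.6428, -0.0384,  0.1825]), 0.72), (array([ 0.4599, -0.1037,  0.0912]), 0.2)]
rocker_end [(array([ 0.4635, -0.1086,  0.0969]), 0.64)]
key_top [(array([0.4867, 0.0184, 0.0921]), 0.55)]
start_top [(array([0.4923, 0.0804, 0.1011]), 0.38)]
stop_top [(array([0.493 , 0.0808, 0.102 ]), 0.64), (array([ 0.6402, -0.0462,  0.1819]), 0.4)]
stone_pot [(array([0.6366, 0.0734, 0.0979]), 0.72)]
ring_box [(array([ 0.5752, -0.1385,  0.1028]), 0.87)]
band [(array([ 0.5222, -0.0546,  0.0836]), 0.54)]
mug [(array([ 0.6201, -0.2779,  0.0563]), 0.97)]
1.2 [ 0.184  -0.5973  0.2395] [[ 0.9557  0.2944 -0.    ]
 [ 0.2944 -0.9557  0.    ]
 [-0.     -0.     -1.    ]] [ 0.234  -0.5218 -0.0542]
```

View pics/top0.png

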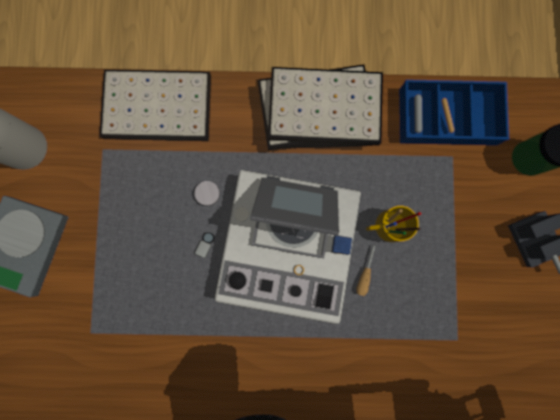

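View pics/scene0.png

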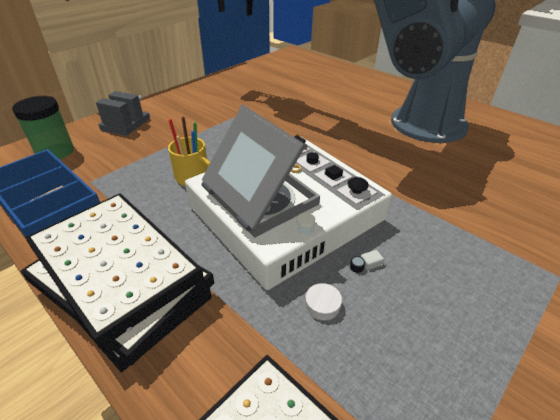

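The top view shows, left to right, stop (238,280), key (267,286), start (296,291) and rocker (325,296). The lid is raised at about (300,205), the ring is at (298,270) and the console is yawed. I'll fit the console pose.

```bash
cat >> s.py <<'E'
def proj(d,X):
    c=np.asarray(X)@d["R"].T+d["t"]; p=c@d["camera_matrix"].T; return p[:,:2]/p[:,2:]
def W(p,P):
    P=np.atleast_2d(np.array(P,float)); c,s=np.cos(p[2]),np.sin(p[2])
    return np.c_[p[0]+c*P[:,0]-s*P[:,1],p[1]+s*P[:,0]+c*P[:,1],P[:,2]]
E
python3 - <<'E'
from s import *
from scipy.optimize import least_squares
D={c:imaging.capture(c) for c in["top","scene"]}
L={"stop_top":(-.095,.096,.104),"key_top":(-.095,.032,.093),"start_top":(-.095,-.032,.093)}
obs=[]
for c in D:
    for n,P in L.items():
        for r in finder.outline_of(c,n)[:1]:
            m=r["pixels"]; ys,xs=np.nonzero(m); print(c,n,xs.mean(),ys.mean(),len(xs),r["confidence"])
            if not(c=="top" and n=="start_top"): obs.append((c,P,(xs.mean(),ys.mean())))
C=[(.15,.14,.075),(.15,-.14,.075),(-.15,.14,.075),(-.15,-.14,.075)]
f=D["top"]["frame"]
white=(f.min(2)>135).astype(np.uint8)
def res(p): return np.concatenate([proj(D[c],W(p,P))[0]-np.array(o) for c,P,o in obs])
s=least_squares(res,[.58,-.03,-.15],loss="soft_l1"); p=s.x
print(p,np.degrees(p[2])); print(res(p).reshape(-1,2))
im={c:cv2.resize(cv2.cvtColor(D[c]["frame"],cv2.COLOR_RGB2BGR),None,fx=4,fy=4,interpolation=cv2.INTER_CUBIC) for c in D}
for c in D:
    q=proj(D[c],W(p,C+[(-.095,y,.079) for y in(-.096,-.032,.032,.096)]+list(L.values())))
    for u in q: cv2.drawMarker(im[c],tuple(int(v*4+2) for v in u),(0,0,255),0,14,1)
print(proj(D["top"],W(p,C)))
cv2.imwrite("pics/a.png",im["top"][640:1320,820:1480][:600]) ; cv2.imwrite("pics/a.png",cv2.resize(im["top"][650:1310,820:1480],(600,600)))
cv2.imwrite("pics/b.png",im["scene"][400:1000,780:1580])
np.save("p.npy",p)
E
```

```text
top stop_top 237.64620938628158 279.985559566787 277 0.82
top start_top 295.97457627118644 290.29661016949154 118 0.51
scene stop_top 357.6559139784946 183.87813620071685 279 0.8
scene key_top 333.34871794871793 171.6153846153846 195 0.52
scene start_top 311.4864864864865 157.38738738738738 111 0.64
[ 0.58   -0.0224 -0.1495] -8.56854664808464
[[-2.5311 -2.1784]
 [ 0.4954 -2.0273]
 [-0.2897 -0.7443]
 [-0.2774 -0.7237]]
[[236.5573 166.1738]
 [358.76   186.8055]
 [212.0454 298.8683]
 [338.5076 320.848 ]]
```

View pics/a.png

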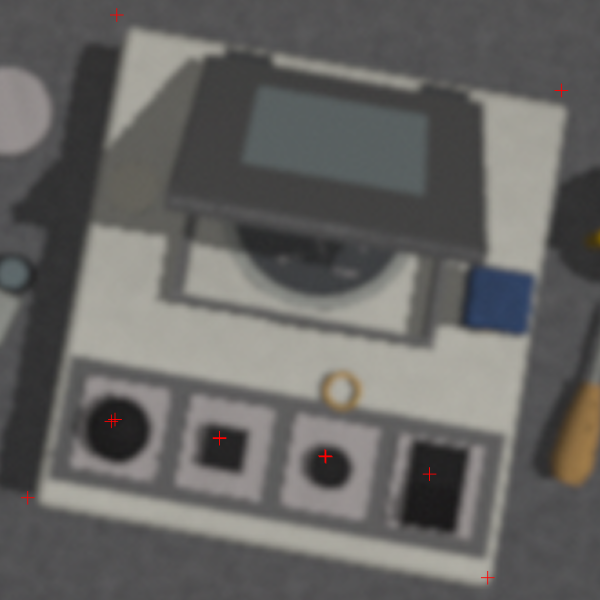

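View pics/b.png

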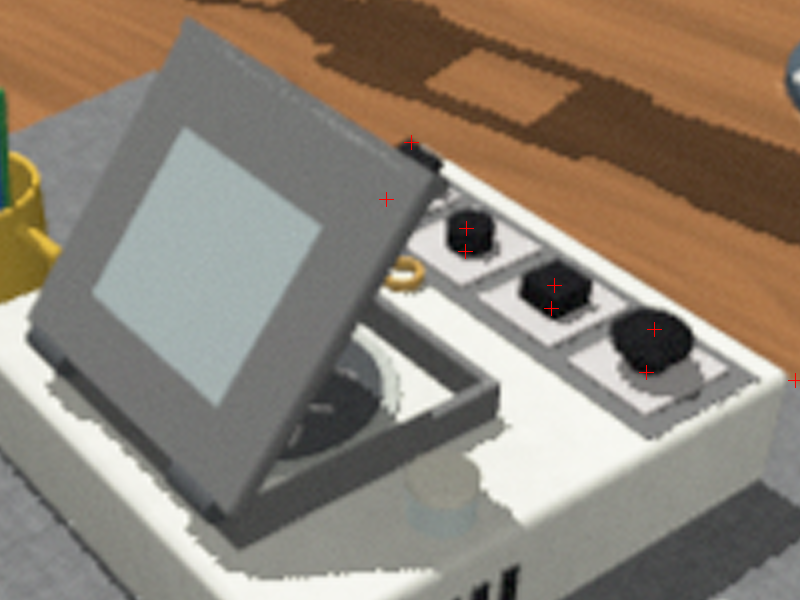

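Close-ups: in the top crop the caps are at stop (119,429), key (222,449), start (328,466) and rocker bezel (436,487). The predicted marks are off by a few px because the outlines include the sides of the caps. I'll refit with the console corners and cap tops read from the pictures.

Run:
```python
from s import *
from scipy.optimize import least_squares
D={c:imaging.capture(c) for c in["top","scene"]}
T=lambda u,v:((820+u*1.1)/4-.5,(650+v*1.1)/4-.5)
S=lambda u,v:((780+u)/4-.5,(400+v)/4-.5)
O=[("top",(.15,.14,.075),T(130,29)),("top",(.15,-.14,.075),T(567,105)),("top",(-.15,.14,.075),T(40,502)),("top",(-.15,-.14,.075),T(493,585)),
("top",(-.095,.096,.104),T(119,429)),("top",(-.095,.032,.093),T(222,449)),("top",(-.095,-.032,.093),T(328,466)),("top",(-.095,-.096,.079),T(436,487)),
("scene",(-.095,.096,.104),S(652,328)),("scene",(-.095,.032,.093),S(556,279)),("scene",(-.095,-.032,.093),S(470,220))]
def res(p): return np.array([proj(D[c],W(p,P))[0]-np.array(o) for c,P,o in O]).ravel()
s=least_squares(res,[.58,-.03,-.15],loss="soft_l1"); p=s.x
print(p,np.degrees(p[2])); print(res(p).reshape(-1,2))
np.save("p.npy",p)
# lid angle, from free-edge corners in top and scene
E=[("top",.085,T(170,207)),("top",-.085,T(485,256)),("scene",-.085,S(192,20)),("scene",.085,S(445,180))]
def lp(a,y): return (.13-.158*np.cos(a)+.010*np.sin(a)*1,y,.095+.158*np.sin(a)+.010*np.cos(a))
r2=lambda a:np.array([proj(D[c],W(p,lp(a[0],y)))[0]-np.array(o) for c,y,o in E]).ravel()
l=least_squares(r2,[.7],loss="soft_l1"); print("lid",l.x,r2(l.x).reshape(-1,2))
a=l.x[0]
for n,P in dict(edge=lp(a,0),shut_edge=(-.028,0,.105),rocker=(-.113,-.096,.09),key=(-.095,.032,.093),start=(-.095,-.032,.093),stop=(-.095,.096,.104)).items(): print(n,W(p,P)[0])
for c in D: print(c,[ (np.array(r["at"]),r["confidence"]) for n in("rocker_end","band") for r in finder.recognise(c,n)[:1]])
```

```text
[ 0.5742 -0.027  -0.1622] -9.295343183440798
[[-0.7347 -1.8506]
 [ 1.1265 -0.5673]
 [-2.1135  0.5977]
 [-0.4216  1.4147]
 [-0.4497 -0.0328]
 [ 0.8564 -0.345 ]
 [ 0.9513  0.4262]
 [-0.2007 -0.4429]
 [ 0.3605 -1.504 ]
 [-0.2693 -0.1995]
 [-0.2023  0.3881]]
lid [0.8401] [[-1.3516 -1.8039]
 [ 0.6734  1.0015]
 [ 0.6795  0.3485]
 [-0.8466  0.2947]]
edge [ 0.6058 -0.0322  0.2193]
shut_edge [ 0.5466 -0.0225  0.105 ]
rocker [ 0.4472 -0.1035  0.09  ]
key [0.4856 0.0199 0.093 ]
start [ 0.4753 -0.0433  0.093 ]
stop [0.496 0.083 0.104]
top [(array([ 0.4618, -0.1076,  0.0931]), 0.69), (array([ 0.4612, -0.1072,  0.0922]), 0.18)]
scene [(array([ 0.5195, -0.0467,  0.0862]), 0.47)]
```

Fit is good: residuals are about 1 px, yaw is -9.3° and the lid is at 0.84 rad. Next I'll close the fingers, turn to the console yaw and go above the lid.

Units first: shifts go in shares of 0.75 m and turns go in shares of 2 rad. So 0.25 m is 0.3333, 0.22 m is 0.2933, 26.4 degrees is 0.2304.

Emit:
play_rows(motion=[[[0.0533,-0.04,-0.04,0,0,0.0524],[0.1067,-0.08,-0.08,0,0,0.1047],[0.1467,-0.1067,-0.08,0,0,0.1571],[0.1867,-0.1333,-0.08,0,0,0.2094],[0.22,-0.16,-0.08,0,0,0.2304],[0.2533,-0.1867,-0.08,0,0,0.2304],[0.2933,-0.2133,-0.08,0,0,0.2304],[0.3333,-0.24,-0.08,0,0,0.2304]]], fingers=0)

```text
time_s: 2.57
position: [0.3708, -0.3498, 0.2999]
tcp_rot: [[0.987, -0.161, 0.0], [-0.161, -0.987, -0.0], [0.001, 0.0, -1.0]]
force: [1.0, 0.6, 0.5]
opening: 0.48
grasp_force: 0.0
```

```bash
cat >> s.py <<'E'
def go(x,y,ztip):
    s=bot.read_state(); p=np.load("p.npy"); R=np.array(s["tcp_rot"])
    t=W(p,(x,y,ztip))[0]+[0,0,.017]; d=t-s["position"]
    yaw=np.degrees(np.arctan2(R[1,0],R[0,0]))
    print("t",round(s["time_s"],2),"delta tool",R.T@d,"turn wz",yaw-np.degrees(p[2]),"pos",np.array(s["position"]),"zaxis",R[:,2],"F",np.array(s["force"]),"open",s["opening"])
E
python3 -c "
from s import *
go(.04,0,.283)"
```

```text
t 2.57 delta tool [ 0.1888 -0.3513 -0.0001] turn wz 0.020134947055717944 pos [ 0.3708 -0.3498  0.2999] zaxis [ 0.0004 -0.0005 -1.    ] F [1.034  0.5883 0.4648] open 0.479657316893301
```

To row units: -0.28 m is -0.3733, -0.245 m is -0.3267.

Emit:
play_rows(motion=[[[0.02,-0.0467,0,0,0,0],[0.04,-0.0933,0,0,0,0],[0.0667,-0.14,0,0,0,0],[0.0933,-0.1867,0,0,0,0],[0.12,-0.2333,0,0,0,0],[0.1467,-0.28,0,0,0,0],[0.1733,-0.3267,0,0,0,0],[0.2,-0.3733,0,0,0,0]]])

```text
time_s: 3.23
position: [0.5641, -0.0976, 0.2998]
tcp_rot: [[0.987, -0.161, 0.0], [-0.161, -0.987, -0.0], [0.0, 0.0, -1.0]]
force: [0.3, -0.1, -0.6]
opening: 0.011
grasp_force: 0.0
```

To row units: -0.07 m is -0.0933, -0.055 m is -0.0733.

Emit:
play_rows(motion=[[[0.02,-0.04,0,0,0,0],[0.04,-0.0733,0,0,0,0],[0.052,-0.0933,0,0,0,0],[0.052,-0.0933,0,0,0,0],[0.052,-0.0933,0,0,0,0]]])

```text
time_s: 3.65
position: [0.613, -0.0359, 0.2992]
tcp_rot: [[0.987, -0.159, -0.001], [-0.159, -0.987, -0.0], [-0.001, 0.0, -1.0]]
force: [0.0, -0.6, -0.3]
opening: 0.003
grasp_force: 0.0
```

```bash
python3 -c "
from s import *
go(.04,0,.105)"
```

```text
t 3.65 delta tool [ 0.0004 -0.0026  0.1772] turn wz 0.13664661128884603 pos [ 0.613  -0.0359  0.2992] zaxis [-0.0007 -0.0004 -1.    ] F [ 0.0053 -0.6061 -0.3338] open 0.0029224199861575683
```

To row units: 0.12 m is 0.16, 0.07 m is 0.0933.

Emit:
play_rows(motion=[[[0,0,0.04,0,0,0],[0,0,0.0733,0,0,0],[0,0,0.0933,0,0,0],[0,0,0.1067,0,0,0],[0,0,0.12,0,0,0],[0,0,0.1333,0,0,0],[0,0,0.1467,0,0,0],[0,0,0.16,0,0,0]]])

```text
time_s: 4.32
position: [0.6134, -0.0373, 0.1793]
tcp_rot: [[0.987, -0.162, 0.002], [-0.162, -0.987, -0.0], [0.002, 0.0, -1.0]]
force: [0.3, 0.5, 2.5]
opening: 0.01
grasp_force: 0.8
```

To row units: 0.056 m is 0.0747, 0.01 m is 0.0133.

Emit:
play_rows(motion=[[[0,0,0.0133,0,0,0],[0,0,0.0267,0,0,0],[0,0,0.04,0,0,0],[0,0,0.0533,0,0,0],[0,0,0.0627,0,0,0],[0,0,0.0693,0,0,0],[0,0,0.0747,0,0,0],[0,0,0.0747,0,0,0]]])

```text
time_s: 4.98
position: [0.6129, -0.0367, 0.1229]
tcp_rot: [[0.987, -0.161, -0.0], [-0.161, -0.987, 0.0], [-0.0, -0.0, -1.0]]
force: [-0.9, 0.0, 0.1]
opening: 0.01
grasp_force: 0.0
```

```bash
python3 -c "
from s import *
go(.04,0,.105)"
```

```text
t 4.98 delta tool [ 0.0003 -0.0032  0.0009] turn wz 0.016806826836715416 pos [ 0.6129 -0.0367  0.1229] zaxis [-0.0003  0.0001 -1.    ] F [-0.8552  0.0271  0.0706] open 0.009656284790895349
```

Nearly shut. I'll press a little further to feel the collar.

To row units: 0.003 m is 0.004, 0.002 m is 0.0027.

Emit:
play_rows(motion=[[[0,0,0.0013,0,0,0],[0,0,0.0027,0,0,0],[0,0,0.004,0,0,0],[0,0,0.004,0,0,0]]])

```text
time_s: 5.32
position: [0.6135, -0.0368, 0.1224]
tcp_rot: [[0.987, -0.161, 0.002], [-0.161, -0.987, -0.001], [0.002, 0.0, -1.0]]
force: [-2.4, 1.8, 8.7]
opening: 0.006
grasp_force: 4.3
```

The tip at 0.105 with 8.7 N means the lid is on its collar. I'll lift off and look.

To row units: -0.154 m is -0.2053, -0.14 m is -0.1867.

Emit:
play_rows(motion=[[[0,0,-0.04,0,0,0],[0,0,-0.08,0,0,0],[-0.0533,0.0267,-0.08,0,0,0],[-0.1067,0.0533,-0.08,0,0,0],[-0.1467,0.08,-0.08,0,0,0],[-0.1867,0.1,-0.08,0,0,0],[-0.2053,0.12,-0.08,0,0,0],[-0.2053,0.12,-0.08,0,0,0]]])

```text
time_s: 5.98
position: [0.4427, -0.1013, 0.1807]
tcp_rot: [[0.986, -0.164, -0.003], [-0.164, -0.986, 0.0], [-0.003, -0.0, -1.0]]
force: [0.3, -0.1, 0.0]
opening: 0.004
grasp_force: 0.0
```

Run:
```python
from s import *
go(-.115,-.096,.105)
p=np.load("p.npy")
d=imaging.capture("scene"); im=cv2.resize(cv2.cvtColor(d["frame"],cv2.COLOR_RGB2BGR),None,fx=3,fy=3,interpolation=cv2.INTER_CUBIC)
for u in proj(d,W(p,[(-.028,.085,.105),(-.028,-.085,.105),(-.115,-.096,.095)])): cv2.drawMarker(im,tuple(int(v*3+1) for v in u),(0,0,255),0,12,1)
cv2.imwrite("pics/c.png",im[200:800,480:1280])
```

```text
t 5.98 delta tool [0.003  0.0015 0.0587] turn wz -0.1358780832151183 pos [ 0.4427 -0.1013  0.1807] zaxis [-0.0029  0.0005 -1.    ] F [ 0.3133 -0.1488  0.0491] open 0.003878022093750632
```

View pics/c.png

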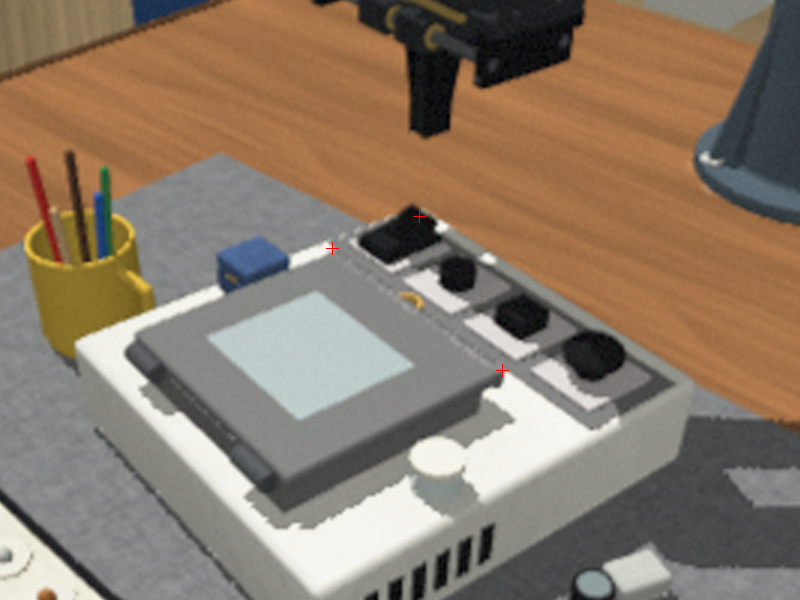

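The lid is shut: its edge matches the marks at (332,248) and (502,370). The rocker mark sits on the raised end (419,216), and nothing has been disturbed. Now I'll press the rocker.

To row units: 0.068 m is 0.0907, 0.066 m is 0.088.

Emit:
play_rows(motion=[[[0.004,0.0013,0.0333,0,0,0],[0.004,0.0013,0.06,0,0,0],[0.004,0.0013,0.0733,0,0,0],[0.004,0.0013,0.08,0,0,0],[0.004,0.0013,0.084,0,0,0],[0.004,0.0013,0.088,0,0,0],[0.004,0.0013,0.0907,0,0,0]]])

```text
time_s: 6.62
position: [0.4497, -0.1021, 0.1128]
tcp_rot: [[0.987, -0.161, 0.0], [-0.161, -0.987, -0.0], [0.0, 0.0, -1.0]]
force: [-1.6, 0.3, 3.5]
opening: 0.007
grasp_force: 1.4
```

To row units: 0.003 m is 0.004, 0.002 m is 0.0027.

Emit:
play_rows(motion=[[[0,0,0.0027,0,0,0],[0,0,0.004,0,0,0],[0,0,0.004,0,0,0]]])

```text
time_s: 6.87
position: [0.4492, -0.1021, 0.1097]
tcp_rot: [[0.987, -0.161, 0.0], [-0.161, -0.987, -0.0], [0.0, -0.0, -1.0]]
force: [-0.9, 0.3, 1.3]
opening: 0.006
grasp_force: 0.6
```

Emit:
play_rows(motion=[[[0,0,0.002,0,0,0],[0,0,0.004,0,0,0],[0,0,0.004,0,0,0]]])

```text
time_s: 7.12
position: [0.449, -0.1022, 0.1074]
tcp_rot: [[0.987, -0.161, 0.0], [-0.161, -0.987, -0.0], [0.0, 0.0, -1.0]]
force: [-2.7, 0.8, 10.1]
opening: 0.004
grasp_force: 5.0
```

To row units: 0.002 m is 0.0027, 0.001 m is 0.0013.

Emit:
play_rows(motion=[[[0,0,0.0013,0,0,0],[0,0,0.0027,0,0,0],[0,0,0.0027,0,0,0]]])

```text
time_s: 7.37
position: [0.4491, -0.1021, 0.1071]
tcp_rot: [[0.987, -0.161, 0.001], [-0.161, -0.987, -0.001], [0.001, 0.001, -1.0]]
force: [-5.4, 2.5, 27.3]
opening: 0.004
grasp_force: 13.6
```

That's a hard stop. I'll lift, move over the key and check the rocker.

To row units: -0.127 m is -0.1693, -0.11 m is -0.1467.

Emit:
play_rows(motion=[[[0,0,-0.0267,0,0,0],[0,0,-0.0533,0,0,0],[0.0133,-0.0533,-0.0533,0,0,0],[0.024,-0.1067,-0.0533,0,0,0],[0.024,-0.1467,-0.0533,0,0,0],[0.024,-0.1693,-0.0533,0,0,0],[0.024,-0.1693,-0.0533,0,0,0],[0.024,-0.1693,-0.0533,0,0,0]]])

```text
time_s: 8.03
position: [0.4879, 0.0208, 0.1445]
tcp_rot: [[0.987, -0.159, 0.001], [-0.159, -0.987, -0.0], [0.001, 0.0, -1.0]]
force: [-0.2, 0.1, 0.1]
opening: 0.006
grasp_force: 0.0
```

Run:
```python
from s import *
go(-.095,.032,.093)
d=imaging.capture("scene"); f=cv2.cvtColor(d["frame"],cv2.COLOR_RGB2BGR)
cv2.imwrite("pics/d.png",cv2.resize(f[110:210,250:380],(780,600),interpolation=cv2.INTER_CUBIC))
```

```text
t 8.03 delta tool [-0.0021  0.0013  0.0345] turn wz 0.15559829349967025 pos [0.4879 0.0208 0.1445] zaxis [ 0.0011 -0.0005 -1.    ] F [-0.153   0.1281  0.1281] open 0.005540127673272473
```

View pics/d.png

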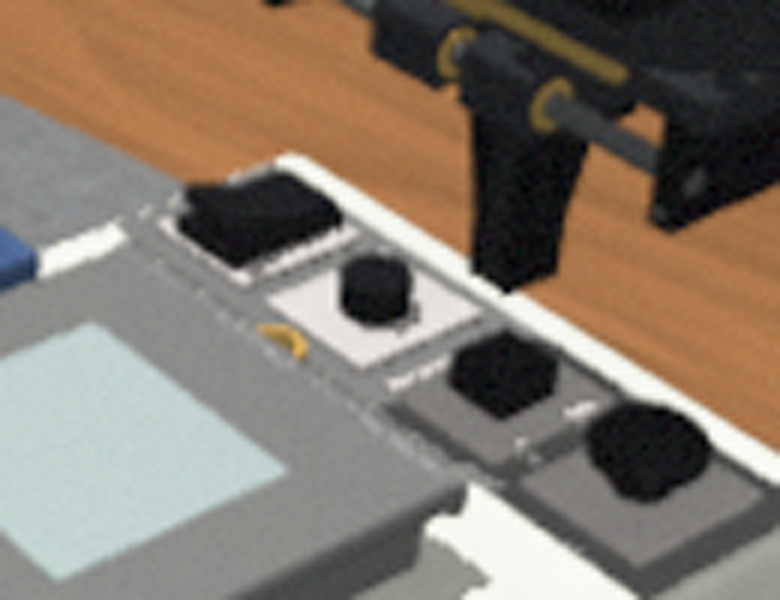

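The rocker (260,210) has tipped, with its near end down and its lid-side end up. The tip is above the key (505,370). Now the key.

To row units: 0.0425 m is 0.0567, 0.041 m is 0.0547.

Emit:
play_rows(motion=[[[-0.0027,0.0013,0.02,0,0,0],[-0.0027,0.0013,0.036,0,0,0],[-0.0027,0.0013,0.0427,0,0,0],[-0.0027,0.0013,0.0467,0,0,0],[-0.0027,0.0013,0.0507,0,0,0],[-0.0027,0.0013,0.0547,0,0,0],[-0.0027,0.0013,0.0567,0,0,0],[-0.0027,0.0013,0.0567,0,0,0]]])

```text
time_s: 8.75
position: [0.4854, 0.0189, 0.1032]
tcp_rot: [[0.987, -0.161, 0.001], [-0.161, -0.987, -0.001], [0.001, 0.001, -1.0]]
force: [-3.0, -3.6, 10.5]
opening: 0.003
grasp_force: 4.5
```

To row units: 0.002 m is 0.0027, 0.001 m is 0.0013.

Emit:
play_rows(motion=[[[0,0,0.0013,0,0,0],[0,0,0.0027,0,0,0],[0,0,0.0027,0,0,0]]])

```text
time_s: 9.0
position: [0.4854, 0.0189, 0.1029]
tcp_rot: [[0.987, -0.16, 0.001], [-0.16, -0.987, -0.001], [0.002, 0.001, -1.0]]
force: [-6.5, -1.9, 24.0]
opening: 0.002
grasp_force: 12.1
```

The tip is at 0.086, which is 11 mm above the top, so the key is fully down. On to the start button.

To row units: 0.064 m is 0.0853, 0.055 m is 0.0733.

Emit:
play_rows(motion=[[[0,0,-0.0267,0,0,0],[0,0,-0.0533,0,0,0],[0,0.04,-0.0533,0,0,0],[0,0.0733,-0.0533,0,0,0],[0,0.0853,-0.0533,0,0,0],[0,0.0853,-0.0533,0,0,0],[0,0.0853,-0.0533,0,0,0]]])

```text
time_s: 9.58
position: [0.4751, -0.0436, 0.14]
tcp_rot: [[0.987, -0.163, 0.0], [-0.163, -0.987, 0.001], [0.0, -0.001, -1.0]]
force: [0.1, 0.2, 0.4]
opening: 0.009
grasp_force: 0.0
```

Run:
```python
from s import *
go(-.095,-.032,.093)
d=imaging.capture("scene"); f=cv2.cvtColor(d["frame"],cv2.COLOR_RGB2BGR)
cv2.imwrite("pics/e.png",cv2.resize(f[110:210,250:380],(780,600),interpolation=cv2.INTER_CUBIC))
```

```text
t 9.58 delta tool [ 0.0001 -0.0004  0.03  ] turn wz -0.09289777711851421 pos [ 0.4751 -0.0436  0.14  ] zaxis [ 0.0004  0.0005 -1.    ] F [0.1299 0.2372 0.3621] open 0.008832658865574392
```

View pics/e.png

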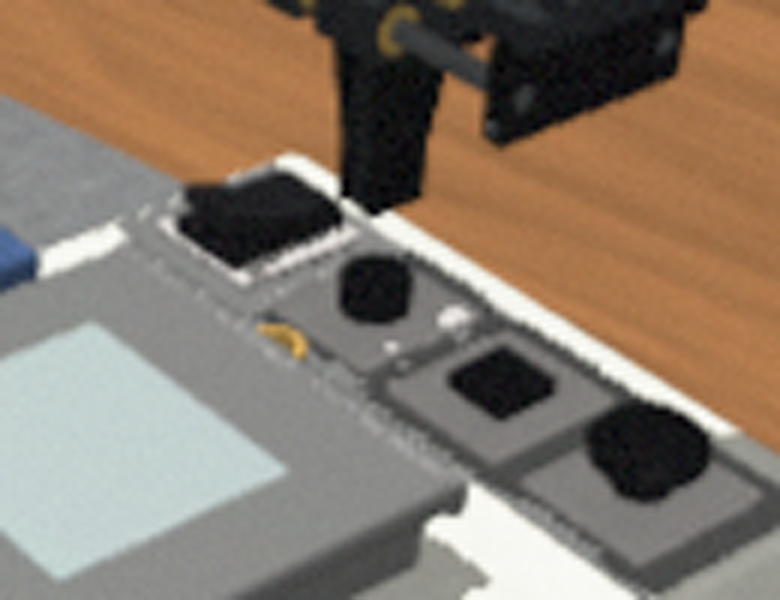

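The key (500,382) is visibly lower and latched, and the tip is over the start button (375,290). Pressing start.

To row units: 0.038 m is 0.0507, 0.037 m is 0.0493.

Emit:
play_rows(motion=[[[0,0,0.016,0,0,0],[0,0,0.0307,0,0,0],[0,0,0.0373,0,0,0],[0,0,0.0413,0,0,0],[0,0,0.0453,0,0,0],[0,0,0.0493,0,0,0],[0,0,0.0507,0,0,0],[0,0,0.0507,0,0,0]]])

```text
time_s: 10.3
position: [0.4746, -0.0426, 0.1041]
tcp_rot: [[0.987, -0.161, -0.0], [-0.161, -0.987, 0.001], [-0.0, -0.001, -1.0]]
force: [-3.1, 3.7, 19.6]
opening: 0.006
grasp_force: 9.5
```

To row units: 0.001 m is 0.0013.

Emit:
play_rows(motion=[[[0,0,0.0013,0,0,0],[0,0,0.0013,0,0,0],[0,0,0.0013,0,0,0]]])

```text
time_s: 10.55
position: [0.4746, -0.0426, 0.1039]
tcp_rot: [[0.987, -0.161, 0.001], [-0.161, -0.987, 0.001], [0.001, -0.001, -1.0]]
force: [-4.4, 4.0, 26.8]
opening: 0.005
grasp_force: 13.4
```

The tip is at 0.087, so the button is 6 mm in on its stop. Lifting clear.

To row units: -0.14 m is -0.1867, -0.13 m is -0.1733.

Emit:
play_rows(motion=[[[0,0,-0.04,0,0,0],[0,0,-0.08,0,0,0],[0,0,-0.1333,0,0,0],[0,0,-0.1733,0,0,0],[0,0,-0.1867,0,0,0],[0,0,-0.1867,0,0,0],[0,0,-0.1867,0,0,0],[0,0,-0.1867,0,0,0]]])

```text
time_s: 11.22
position: [0.4742, -0.0433, 0.24]
tcp_rot: [[0.987, -0.161, -0.002], [-0.161, -0.987, 0.001], [-0.002, -0.0, -1.0]]
force: [0.2, -0.6, -0.3]
opening: 0.004
grasp_force: 0.0
```

Run:
```python
from s import *
d=imaging.capture("scene"); f=cv2.cvtColor(d["frame"],cv2.COLOR_RGB2BGR)
cv2.imwrite("pics/f.png",cv2.resize(f[90:240,180:380],(800,600),interpolation=cv2.INTER_CUBIC))
```

```text
(no output)
```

View pics/f.png

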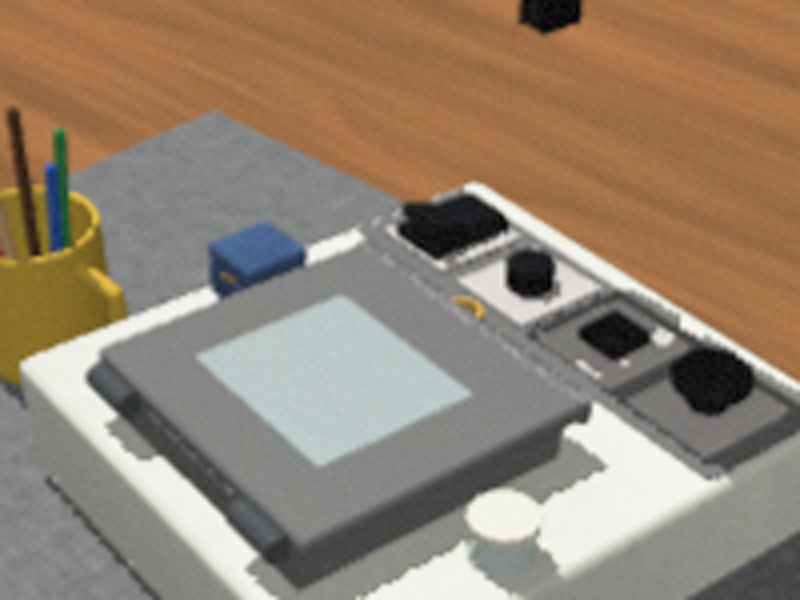

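The lid is shut, the rocker (455,222) is on, the key (615,335) is down, start (530,272) has sprung back, stop (712,380) is up and the arm is clear.

```bash
python3 -c "
from rig import bot
print(bot.hand_in())"
```

```text
the job is handed in; nothing more can be done
None
```

I shut the lid, then switched the rocker on, latched the key and pressed start, which sprang back; the final picture shows stop up and nothing disturbed, and I handed the job in at about 11 s with no verdict returned.

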